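Count out two mixing balls on the tilting counting board

ROBOT

A 6-joint arm with a two-finger parallel gripper is mounted at the origin on a cart in front of the work surface, level with it; the furniture and walls round the work are solid. World frame = base frame: x ahead of the robot, y to its left, z up, the work surface at z = 0. Lengths are in m, angles in rad, forces in N, time in s.
With the tool pointing down it reaches from about 0.25 to 0.775 m from the base axis. Payload 4 kg.
Tool frame: the origin (TCP) lies on the centre line of the jaws, within the pads' length; the fingertips stand 19 mm ahead of it and the grasp point (between the pads) is the TCP; x points along the fingers, z is the direction in which the jaws open and shut, and the axes are right-handed (so a half turn about x gives the same grasp; the last joint's range is limited). The gripper opens to 94 mm and grips with 3 to 60 N. Pads are 16 mm wide; open, the fingers measure 119 mm over their backs; the gripper's body (75 mm by 177 mm) begins 78 mm behind the grasp point.
Start: joints at [1.064, 0.087, 1.371, -0, 1.684, -0.103], TCP at [0.216, 0.506, 0.193] pointing down, gripper open.
Joint ranges: [-3.1, 3.1], [-0.76, 2.03], [0.27, 2.55], [-1.08, 4.22], [0.17, 2.65], [-2.57, 2.57]. Speed limits (rad/s): [2.79, 2.79, 3.14, 3.14, 3.14, 3.14].

INTERFACE

Orientations are given as [roll, pitch, yaw] about the fixed x, y, z axes, in that order (R = Rz(yaw) Ry(pitch) Rx(roll)).
In Python, from bench import robot, snapshot, camera_params gives the robot as it stands.
- The arm moves only by the tool step_arm, never from a script. Its argument "motion" is text: rows parted by semicolons, each of 7 numbers parted by spaces: the opening in per cent of the stroke, from 0 (shut) to 100 (fully open), then the shift along the tool's x, y, z in cm, then the turn, a rotation vector about the tool's x, y, z in rad. A call has 1 to 20 rows; each row shifts and turns the commanded pose from where the row before left it, along the tool's axes as they then stand; what a row does not reach is not made up. A row lasts 1/12 s, in which the tool goes at most 41.7 mm and 7.16 degrees, less where a joint would pass 70% of its speed; a pose out of reach is approached as far as the arm can. A call with a gripper value outside its range is refused whole. The fingers move at their own pace and stop on an object; the grip force is fixed at half the most. Time passes only in rows, so rows that do not move let the fingers close. It gives the time, the measured TCP pose, the force and the opening at its end, in the units of the state.
- robot.get_obs(): the state, without advancing time (a new reading comes with each control period).
- snapshot(name): name is "scene" or "top"; returns the picture (384x512x3 uint8, red, green, blue); there is no depth.
- camera_params(name): a dict with "fx", "fy", "cx", "cy" (pixels), "D" ([k1, k2, p1, p2, k3] as OpenCV has them; the pictures are not rectified), "R" (3x3) and "t" (3): a world point X has camera coordinates R X + t. Camera axes: x right, y down, z forward; pixel columns grow to the right and rows downward; lengths in m; the calibration is good to about 2 mm. A picture is of the moment at which its call begins. camera_params takes no time and is no camera call.
- robot.close_job(): hands the job in, once; it reports no verdict.
The state is a dict: "time": time; "joint_positions": joint angles; "qvel": joint speeds; "joint_torque": joint torques, N m; "tool_pos": TCP position; "ee_rot": TCP orientation; "wrist_force": force on the tool from outside, world axes, zero at the start; "wrist_torque": the same for the moment, N m; "width": finger opening in m.
Only numpy, scipy, OpenCV 4.12 (cv2) and the standard library are available. Lean on these libraries where they do the work, as an engineer would, in place of code of your own. Each camera call takes 0.05 s, during which the arm holds its last target.

TASK

Count out two of the three white mixing balls with the grey tilting counting board: tip the board towards its pockets until a ball lies in each of the two pockets, then tip it fully back the other way so that the spare ball returns to the channel and the two counted ones stay in their pockets. Move the balls only by tilting the board, never touching them, and leave the board tipped back towards the channel.

Things in the scene. Friction and masses are not known exactly. Their poses are not given: they have to be found in the camera images.
- board (a joint): tilt of the grey see-saw counting board (plate 270 x 60 x 16 mm, walls 14 mm high round its tray). 0 level, positive pocket end down, negative channel end down; stops at -0.21 and 0.21 rad, starts near -0.21. The hinge axis crosses its middle at half the plate's thickness, 50 mm over the worktop, on a fixed aluminium stand. Friction keeps it where it is left
- channel_tab (a point): middle of the top face of the bare ribbed tab (45 mm long, 60 mm wide) beyond the tray's end wall at the channel end, 114 mm from the hinge axis. Press it straight down (about 2 N, until the stop) to tip the board to the channel. Axes are the board's: x along the hinge, y along the board from pocket end to channel end, z out of its top
- pocket_tab (a point): the same point on the like tab at the pocket end, 114 mm from the hinge axis, 228 mm from channel_tab; pressed straight down (about 2 N) until the stop it tips the board to the pockets. Same axes. The balls take about a second to roll from end to end
- channel (a point): centre of the channel, the undivided cross groove at the end wall of the tray at the channel end (52 mm across the board, 25 mm along it), at the height of a ball's centre there, 10 mm over the floor. A 4 mm wall divides the rest of the tray into two 24 mm lanes leading from the channel to the pockets. Same axes
- pocket_a (a point): centre of a ball seated in the first pocket. The pockets are round holes 24 mm across, 10 mm deep, one at the end of each lane, side by side at the end wall, 72.5 mm from the hinge axis. Same axes
- pocket_b (a point): the same for the second pocket, 28 mm beside the first
- ball_1: one of three identical loose white ceramic balls, 20 mm across, about 25 g; origin at its centre. The balls start at the channel end: two in the channel, one just before it in a lane
- ball_2: one of three identical loose white ceramic balls, 20 mm across, about 25 g; origin at its centre. The balls start at the channel end: two in the channel, one just before it in a lane
- ball_3: one of three identical loose white ceramic balls, 20 mm across, about 25 g; origin at its centre. The balls start at the channel end: two in the channel, one just before it in a lane

How it is judged:
By the outcome, as a careful person would: the job done as asked, in the order asked, and still so for the second after the job is handed in, with the robot touching nothing.
It also fails if it takes over 40 s, if anything falls off the work surface, if the arm or the gripper's body presses on something with over 40 N, if the wrist force passes 120 N, or if a joint passes its speed limit or range.

## Working session

There is one attempt and no reset: what is moved stays moved. The work goes in short steps, Python scripts to look and compute and a tool call to move; the robot and the scene stay as the last step left them, time stands still between calls to the robot, and variables do not carry over. Pictures are saved under pics/ and viewed, and the job is handed in when it is done.

Besides the shell and the picture viewer there is one more tool, called after ">>>" by a JSON object that holds its "method" and its "body". step_arm: Moves the arm, as the interface text tells. Its arguments: {"type":"object","properties":{"motion":{"type":"string"}},"required":["motion"]}

```bash
mkdir -p pics
python3 - <<'E'
from bench import robot,snapshot,camera_params
import cv2
for n in("scene","top"):
    p=snapshot(n);cv2.imwrite(f"pics/{n}0.png",p[:,:,::-1]);c=camera_params(n);print(n,c)
o=robot.get_obs();print(o)
E
```

```text
scene {'fx': 448.531588973663, 'fy': 448.531588973663, 'cx': 257.4747403341237, 'cy': 194.13473105203124, 'D': array([0.03972728, 0.        , 0.        , 0.        , 0.        ]), 'R': array([[ 0.69878223, -0.7153334 ,  0.00123402],
       [-0.5426378 , -0.53120487, -0.65066551],
       [ 0.46609829,  0.45400387, -0.75936347]]), 't': array([-0.33953538,  0.33514975,  0.6804725 ])}
top {'fx': 483.002597017061, 'fy': 483.002597017061, 'cx': 259.6626045092907, 'cy': 183.9538947175752, 'D': array([-0.1410858,  0.       ,  0.       ,  0.       ,  0.       ]), 'R': array([[-0.00694804, -0.9999491 , -0.00731549],
       [-0.99086468,  0.00786985, -0.13463005],
       [ 0.13468077,  0.00631325, -0.99086893]]), 't': array([0.03265066, 0.47911824, 1.03937045])}
{'time': 0.1, 'joint_positions': array([ 1.06389058e+00,  8.78533114e-02,  1.37207401e+00, -1.62389164e-05,
        1.68360321e+00, -1.03119084e-01]), 'qvel': array([ 4.94280006e-04, -1.06625981e-03, -3.18071832e-03,  6.42643687e-05,
        8.30869324e-05, -5.93649455e-04]), 'joint_torque': array([ 1.55336147e-03, -3.41251731e+01, -3.03301191e+01,  7.18871830e-02,
        3.04766418e-02, -1.07644237e-04]), 'tool_pos': array([0.21586591, 0.50531005, 0.1921512 ]), 'ee_rot': array([ 3.04680169,  1.56885839, -2.06937577]), 'wrist_force': array([ 0.24242297, -0.24051839,  0.54200393]), 'wrist_torque': array([-0.00667288, -0.01065392, -0.01980966]), 'width': 0.09385120465968792}
```

View pics/scene0.png

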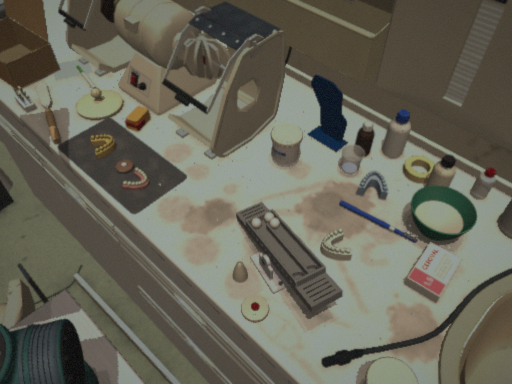

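View pics/top0.png

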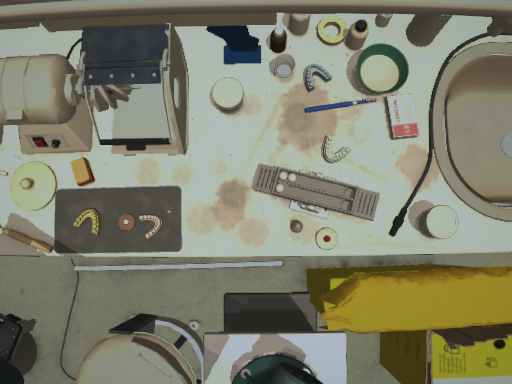

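Run:
```python
import cv2
p=cv2.imread("pics/top0.png")[130:290,200:400];cv2.imwrite("pics/top0c.png",cv2.resize(p,None,fx=3.75,fy=3.75,interpolation=cv2.INTER_CUBIC))
```

```text
(no output)
```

View crop.

View pics/top0c.png

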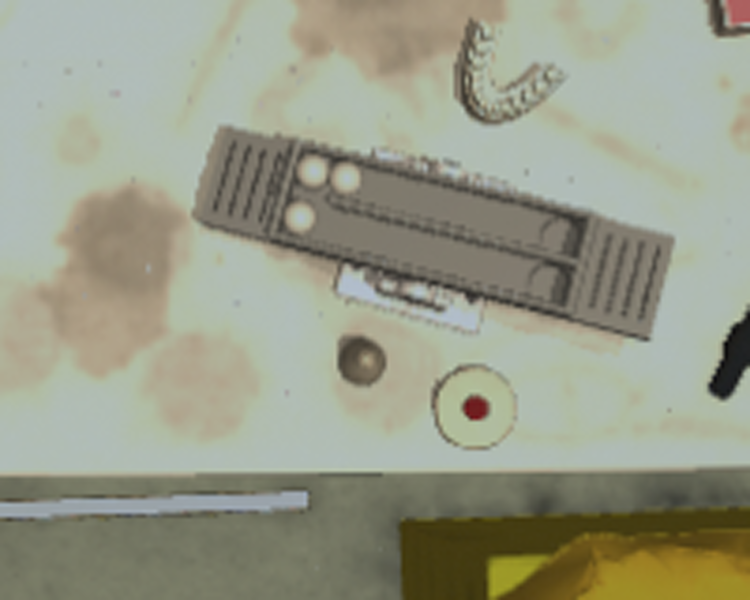

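Run:
```python
import cv2
p=cv2.imread("pics/scene0.png")[190:330,220:360];cv2.imwrite("pics/s0c.png",cv2.resize(p,None,fx=4.25,fy=4.25,interpolation=cv2.INTER_CUBIC))
```

```text
(no output)
```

View pics/s0c.png

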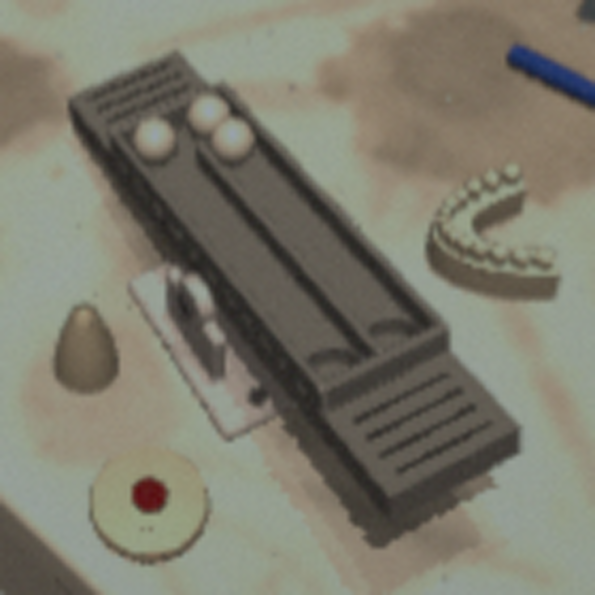

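```bash
cat > h.py <<'E'
import numpy as np,cv2
from bench import robot,snapshot,camera_params
from scipy.optimize import least_squares
from scipy.spatial.transform import Rotation as R
def proj(n,P):
    c=camera_params(n);K=np.array([[c['fx'],0,c['cx']],[0,c['fy'],c['cy']],[0,0,1]])
    return cv2.projectPoints(np.asarray(P,float),cv2.Rodrigues(c['R'])[0],c['t'],K,c['D'])[0][:,0]
def brd(p,L):  # p=x,y,yaw,tilt ; tilt negative: +y end down
    Rm=R.from_euler('z',p[2])*R.from_euler('x',p[3])
    return Rm.apply(L)+[p[0],p[1],.05]
def show(n,name,box=None,s=1):
    p=snapshot(n)[:,:,::-1]
    if box: p=p[box[1]:box[3],box[0]:box[2]]
    cv2.imwrite(f"pics/{name}.png",cv2.resize(p,None,fx=s,fy=s,interpolation=cv2.INTER_CUBIC))
E
python3 - <<'E'
from h import *
L=np.array([[.03,.135,.008],[-.03,.135,.008],[.03,-.135,.008],[-.03,-.135,.008]])
T=np.array([[221,126],[193,214],[673,237],[650,338]])/3.75+[200,130]
S=np.array([[178,50],[70,100],[520,430],[393,500]])/4.25+[220,190]
f=lambda p:np.r_[(proj("top",brd(p,L))-T).ravel(),(proj("scene",brd(p,L))-S).ravel()]
r=least_squares(f,[.4,0,0,-.21]);print(r.x,r.fun.round(1))
p=r.x
print(brd(p,[[0,.114,.008],[0,-.114,.008]]))
p2=p.copy();p2[3]=.21
print(brd(p2,[[0,.114,.008],[0,-.114,.008]]))
o=robot.get_obs();print(R.from_euler('xyz',o['ee_rot']).as_matrix().round(3))
E
```

```text
[ 0.45969985 -0.09219169 -0.29105499 -0.20121038] [ 1.3 -0.6  1.2  1.5  0.4 -0.2 -0.5  0.   0.  -0.5 -0.7 -1.   0.5 -0.5
 -0.8 -0.3]
[[ 0.49221246  0.01634209  0.03505508]
 [ 0.42810487 -0.19766226  0.08062212]]
[[ 0.49121638  0.01301698  0.08158868]
 [ 0.4272262  -0.20059543  0.03405982]]
[[-0.001 -0.92   0.393]
 [-0.002  0.393  0.92 ]
 [-1.     0.    -0.002]]
```

>>> {"method": "step_arm", "body": {"motion": "0 0 -1.2 -1.4 0 0 0;0 0 -2.3 -2.8 0 0 0;0 0 -2.4 -2.8 0 0 0;0 0 -2.4 -2.8 0 0 0;0 0 -2.4 -2.8 0 0 0;0 0 -2.4 -2.8 0 0 0;0 0 -2.4 -2.8 0 0 0;0 0 -2.4 -2.8 0 0 0;0 0 -2.4 -2.8 0 0 0;0 0 -2.4 -2.8 0 0 0;0 0 -2.4 -2.8 0 0 0;0 0 -2.4 -2.8 0 0 0;0 0 -2.4 -2.8 0 0 0;0 0 -2.4 -2.8 0 0 0;0 0 -2.4 -2.8 0 0 0;0 0 -2.4 -2.8 0 0 0;0 0 -2.4 -2.8 0 0 0;0 0 -2.4 -2.8 0 0 0;0 0 -2.4 -2.8 0 0 0;0 0 -2.4 -2.8 0 0 0"}}

```text
time: 1.77
tool_pos: [0.4309, -0.1816, 0.1926]
ee_rot: [1.017, 1.57, 2.184]
wrist_force: [0.8, -0.0, 0.4]
width: 0.0008
```

Run:
```python
from h import *
o=robot.get_obs();M=R.from_euler('xyz',o['ee_rot']).as_matrix();print(o['time'],o['tool_pos'],o['wrist_force'],o['width'],M.round(3))
print("tool cm",100*M.T@(np.array([.428,-.199,.12])-o['tool_pos']))
```

```text
1.7667 [ 0.43089552 -0.18160675  0.19264419] [ 0.80476632 -0.02402405  0.38525385] 0.0007832891066417711 [[-0.    -0.919  0.394]
 [ 0.001  0.394  0.919]
 [-1.     0.001  0.   ]]
tool cm [ 7.26344006 -0.42305166 -1.71590634]
```

>>> {"method": "step_arm", "body": {"motion": "0 2 -0.2 -0.8 0 0 0;0 3 -0.2 -0.9 0 0 0;0 2 0 0 0 0 0;0 1 0 0 0 0 0;0 1 0 0 0 0 0;0 0.8 0 0 0 0 0;0 0.7 0 0 0 0 0;0 0.7 0 0 0 0 0;0 0.7 0 0 0 0 0;0 0.6 0 0 0 0 0;0 0.6 0 0 0 0 0;0 0.5 0 0 0 0 0;0 0.3 0 0 0 0 0;0 0 0 0 0 0 0"}}

```text
time: 2.93
tool_pos: [0.428, -0.1969, 0.0537]
ee_rot: [0.259, 1.57, 1.426]
wrist_force: [0.6, 0.3, 0.4]
width: 0.0007
```

>>> {"method": "step_arm", "body": {"motion": "0 0.2 0 0 0 0 0;0 0.1 0 0 0 0 0;0 0 0 0 0 0 0;0 0 0 0 0 0 0;0 0 0 0 0 0 0;0 0 0 0 0 0 0"}}

```text
time: 3.43
tool_pos: [0.4281, -0.1969, 0.0511]
ee_rot: [0.053, 1.57, 1.22]
wrist_force: [0.4, -0.2, 0.7]
width: 0.0001
```

Run:
```python
from h import *
o=robot.get_obs();print(o['time'],o['tool_pos'],o['wrist_force'])
show("top","t1",(200,130,400,290),3.75);show("scene","s1",(200,170,380,330),3.75)
```

```text
3.4333 [ 0.42805521 -0.19688765  0.05111234] [ 0.40120099 -0.18503692  0.74666854]
```

View pics/t1.png

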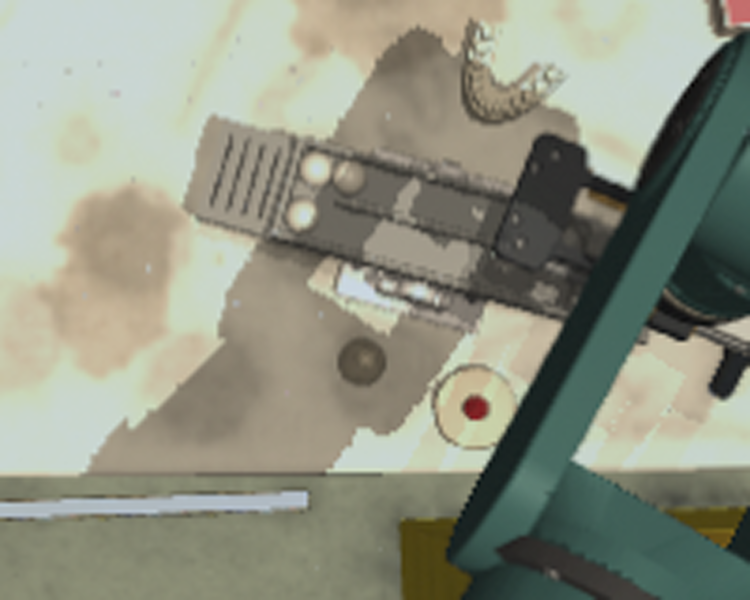

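View pics/s1.png

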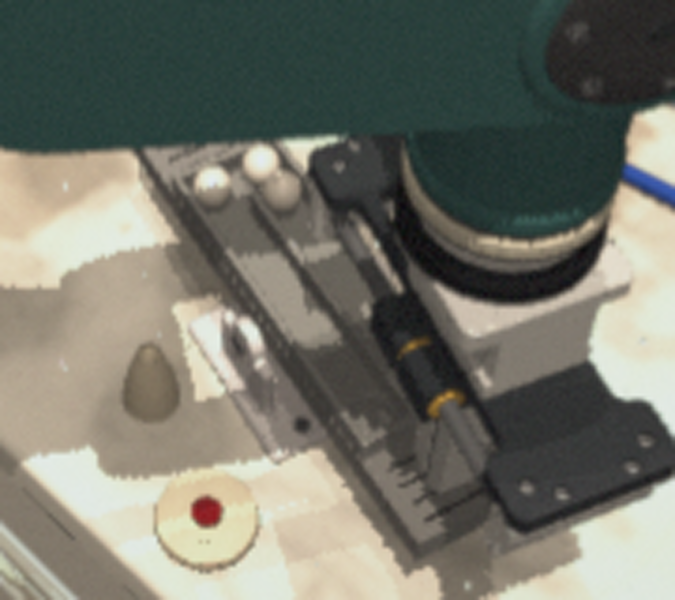

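Run:
```python
from h import *
L=np.array([[.03,.135,.008],[-.03,.135,.008]])
T=np.array([[212,115],[184,208]])/3.75+[200,130]
for t in(-.2,-.1,0,.1,.2): print(t,((proj("top",brd([.4597,-.0922,-.291,t],L))-[200,130])*3.75).round(0).tolist(),((proj("scene",brd([.4597,-.0922,-.291,t],L*[1,-1,1]))-[200,170])*3.75).round(0).tolist())
```

```text
-0.2 [[226.0, 124.0], [198.0, 220.0]] [[536.0, 453.0], [419.0, 515.0]]
-0.1 [[224.0, 119.0], [195.0, 216.0]] [[535.0, 473.0], [420.0, 535.0]]
0 [[224.0, 115.0], [195.0, 213.0]] [[533.0, 490.0], [419.0, 552.0]]
0.1 [[226.0, 111.0], [197.0, 211.0]] [[529.0, 505.0], [416.0, 566.0]]
0.2 [[231.0, 108.0], [201.0, 209.0]] [[523.0, 517.0], [412.0, 577.0]]
```

Run:
```python
from h import *
P=[[.4281,-.1969,z] for z in(.032,.051,.1)]
print((proj("scene",P)-[200,170])*3.75,(proj("top",P)-[200,130])*3.75)
show("scene","s2",(270,250,350,330),7.5)
```

```text
[[436.79321368 501.36272808]
 [441.04767021 481.43084311]
 [452.81791481 426.37396803]] [[606.42013612 285.29758983]
 [612.99397084 282.37267983]
 [631.06983274 274.32397989]]
```

View pics/s2.png

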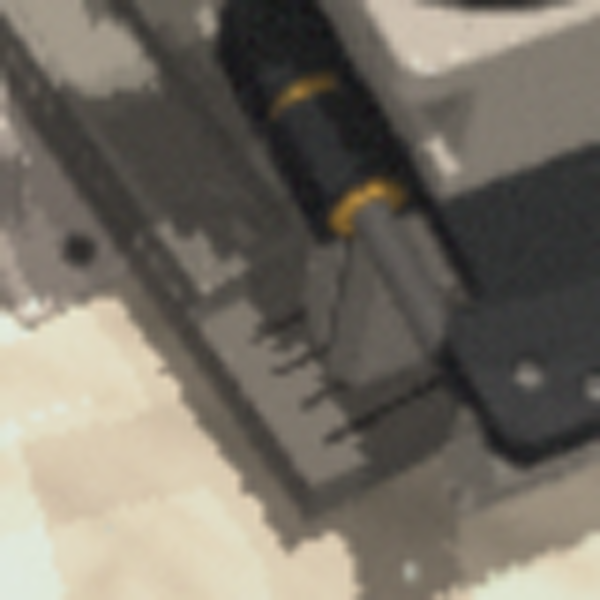

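```bash
cat >> h.py <<'E'
def wire(img,n,p,off,s):
    a=[]
    for z in(.008,-.008):
        a.append([[.03,.135,z],[-.03,.135,z],[-.03,-.135,z],[.03,-.135,z]])
    a.append([[.03,.0915,.022],[-.03,.0915,.022],[-.03,-.0915,.022],[.03,-.0915,.022]])
    for q,col in zip(a,[(0,0,255),(255,0,0),(0,200,0)]):
        u=(proj(n,brd(p,np.array(q)))-off)*s
        cv2.polylines(img,[u.round().astype(int)],True,col,1)
E
python3 - <<'E'
from h import *
a=cv2.imread("pics/top0c.png")[80:380,150:720];b=cv2.imread("pics/t1.png")[80:380,150:720]
off=np.array([200,130])+np.array([150,80])/3.75
wire(a,"top",[.4597,-.0922,-.291,-.2],off,3.75);wire(b,"top",[.4597,-.0922,-.291,0],off,3.75)
cv2.imwrite("pics/w1.png",np.vstack([a,b]))
a=cv2.imread("pics/scene0.png")[190:330,220:360];a=cv2.resize(a,None,fx=3.5,fy=3.5);
wire(a,"scene",[.4597,-.0922,-.291,-.2],[220,190],3.5)
b=cv2.resize(cv2.imread("pics/s1.png"),None,fx=3.5/3.75,fy=3.5/3.75)
b=np.ascontiguousarray(b[20*7//2:20*7//2+490,70:]);b=b[:490,:490]
wire(b,"scene",[.4597,-.0922,-.291,-.05],[220,190],3.5)
h=min(len(a),len(b));cv2.imwrite("pics/w2.png",np.hstack([a[:h,:395],b[:h,:395]]))
E
```

```text
(no output)
```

View pics/w1.png

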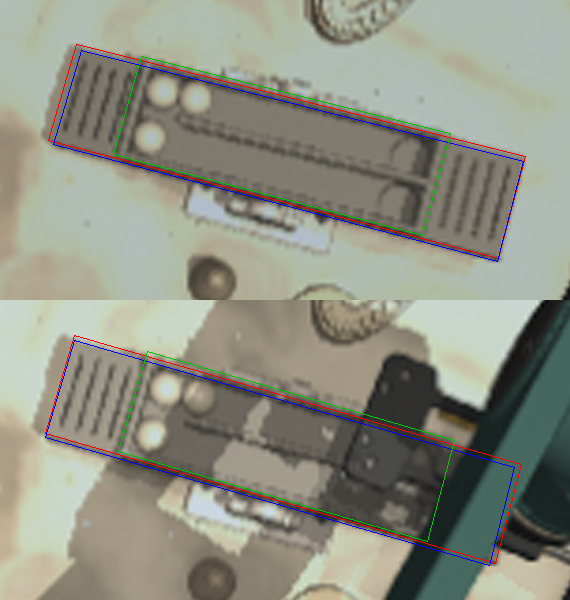

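View pics/w2.png

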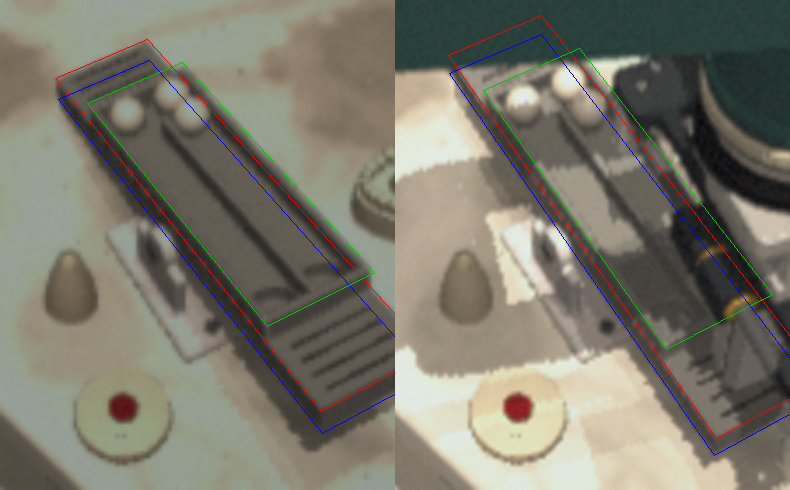

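>>> {"method": "step_arm", "body": {"motion": "0 0.2 0 0 0 0 0;0 0.2 0 0 0 0 0;0 0 0 0 0 0 0"}}

```text
time: 3.83
tool_pos: [0.428, -0.1971, 0.0468]
ee_rot: [3.026, 1.571, -2.09]
wrist_force: [-0.1, -0.4, 0.8]
width: 0.0004
```

Run:
```python
from h import *
o=robot.get_obs();print(o['time'],o['tool_pos'],o['wrist_force'],o['width'])
show("scene","s3",(220,190,380,330),4.25)
```

```text
3.8333 [ 0.4279698  -0.19709589  0.04684321] [-0.08929042 -0.35183917  0.82832915] 0.0004142565805602242
```

View pics/s3.png

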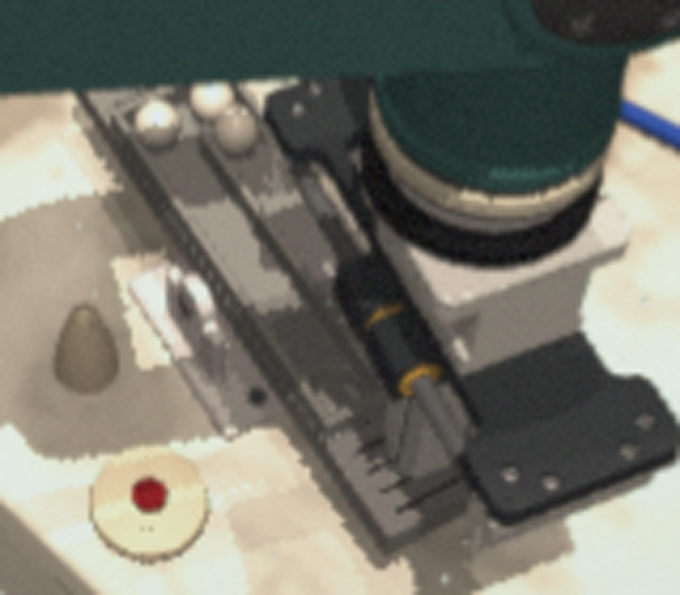

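>>> {"method": "step_arm", "body": {"motion": "0 0.3 0 0 0 0 0;0 0.3 0 0 0 0 0;0 0.3 0 0 0 0 0;0 0 0 0 0 0 0"}}

```text
time: 4.22
tool_pos: [0.4279, -0.1969, 0.0374]
ee_rot: [0.873, 1.57, 2.04]
wrist_force: [0.2, 0.3, 0.1]
width: 0.0002
```

Run:
```python
from h import *
o=robot.get_obs();print(o['time'],o['tool_pos'],o['wrist_force'],o['width'])
show("scene","s4",(220,190,380,330),4.25);show("top","t4",(200,130,400,290),3.75)
```

```text
4.2167 [ 0.42793448 -0.19694077  0.03742602] [0.17376313 0.25846896 0.11702537] 0.0002046976558242457
```

View pics/s4.png

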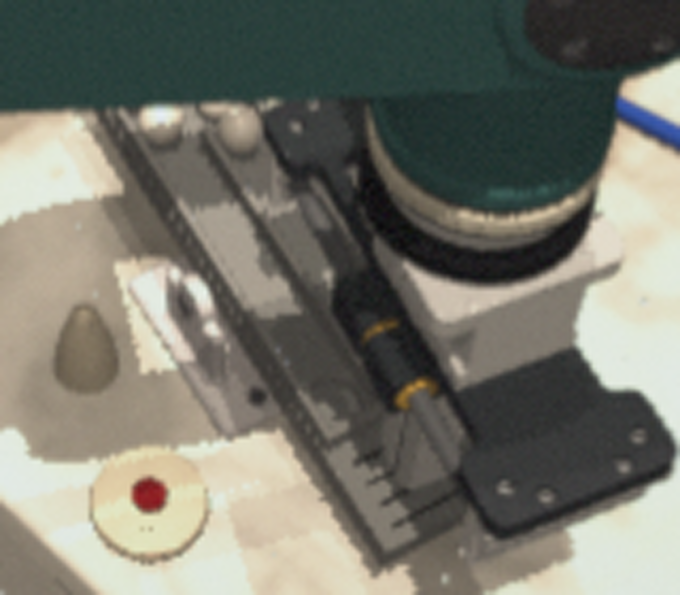

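View pics/t4.png

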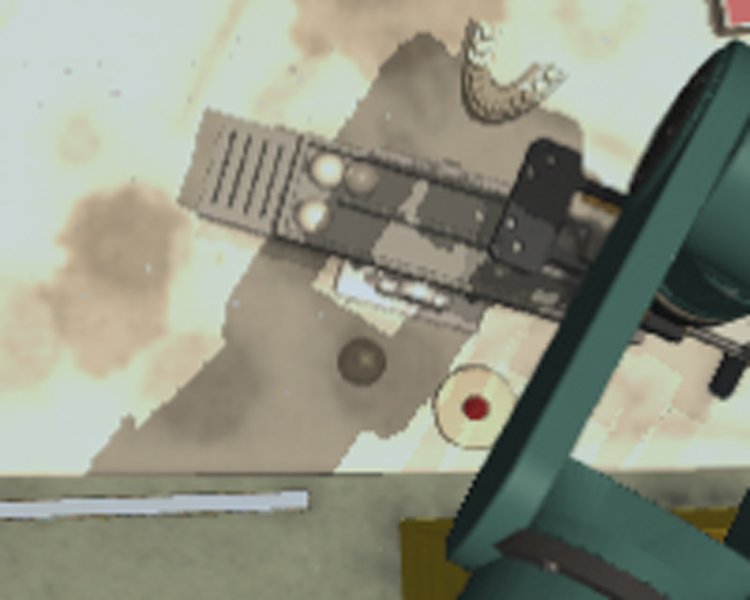

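>>> {"method": "step_arm", "body": {"motion": "0 0.3 0 0 0 0 0;0 0.3 0 0 0 0 0;0 0 0 0 0 0 0"}}

```text
time: 4.57
tool_pos: [0.428, -0.1965, 0.0315]
ee_rot: [0.447, 1.57, 1.614]
wrist_force: [-0.4, -0.3, -0.1]
width: 0.0004
```

Run:
```python
from h import *
show("scene","s5",(220,190,380,330),4.25);show("top","t5",(200,130,400,290),3.75)
```

```text
(no output)
```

View pics/s5.png

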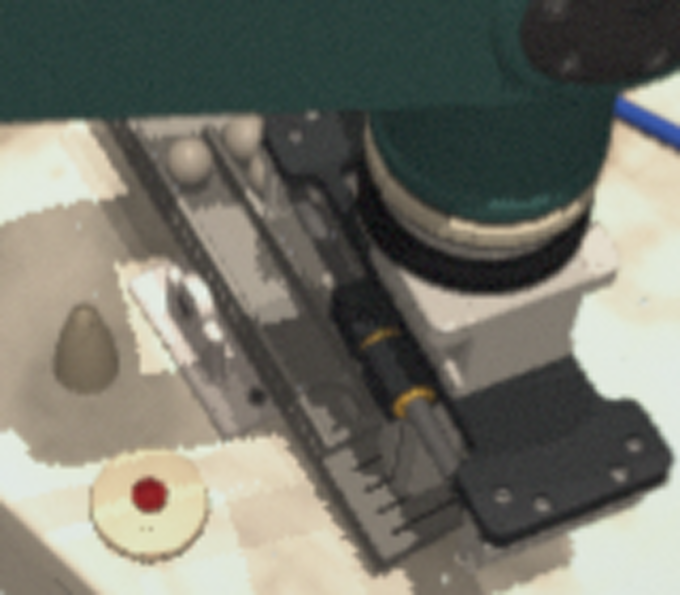

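View pics/t5.png

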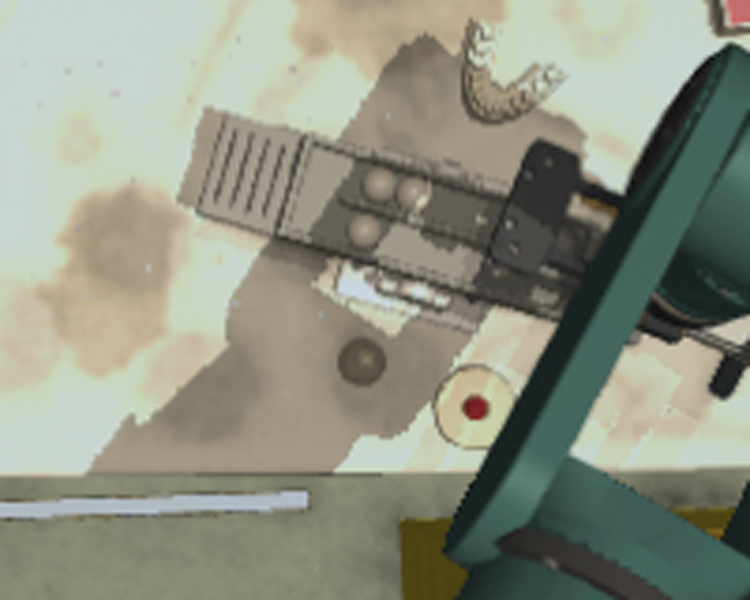

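>>> {"method": "step_arm", "body": {"motion": "0 0.2 0 0 0 0 0;0 0.2 0 0 0 0 0;0 0.1 0 0 0 0 0;0 0 0 0 0 0 0;0 0 0 0 0 0 0;0 0 0 0 0 0 0;0 0 0 0 0 0 0;0 0 0 0 0 0 0;0 0 0 0 0 0 0;0 0 0 0 0 0 0"}}

```text
time: 5.5
tool_pos: [0.428, -0.197, 0.0271]
ee_rot: [1.068, 1.571, 2.235]
wrist_force: [-0.6, -0.0, 0.2]
width: 0.0009
```

Run:
```python
from h import *
show("scene","s6",(220,190,380,330),4.25);show("top","t6",(200,130,400,290),3.75)
```

```text
(no output)
```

View pics/s6.png

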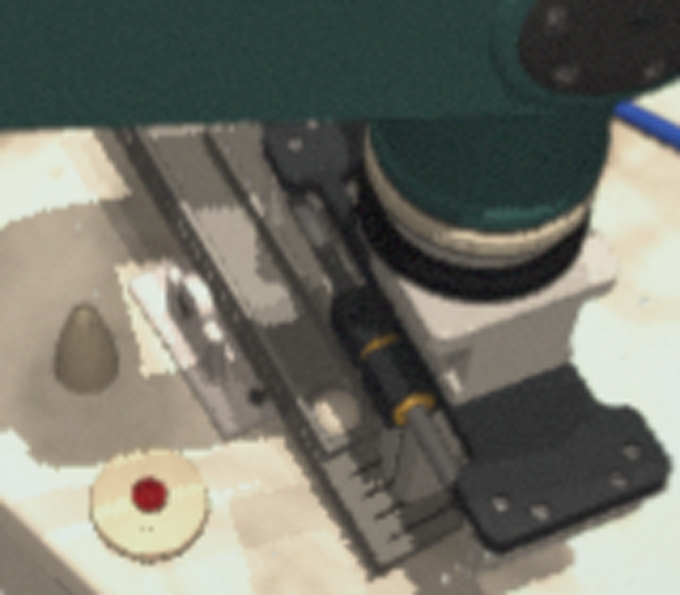

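View pics/t6.png

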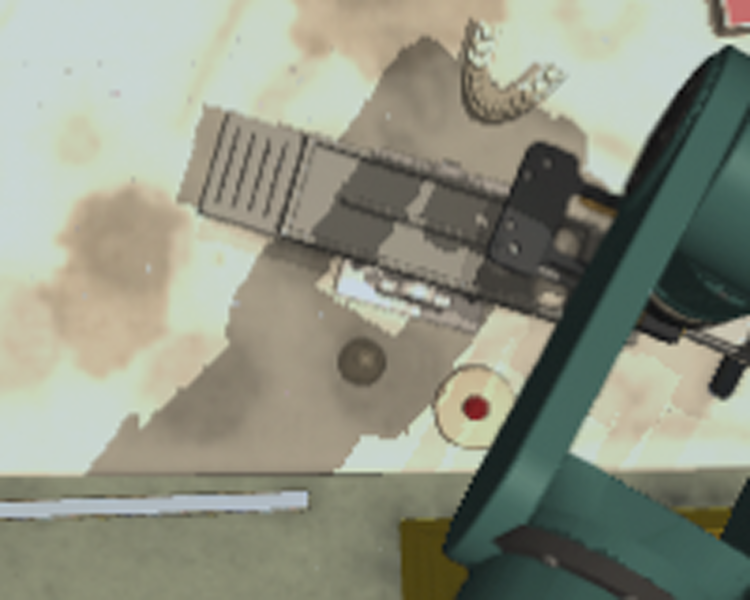

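>>> {"method": "step_arm", "body": {"motion": "0 0.2 0 0 0 0 0;0 0.1 0 0 0 0 0;0 0 0 0 0 0 0;0 0 0 0 0 0 0;0 0 0 0 0 0 0;0 0 0 0 0 0 0"}}

```text
time: 6.1
tool_pos: [0.428, -0.197, 0.0241]
ee_rot: [2.124, 1.571, -2.992]
wrist_force: [-0.2, -0.2, 0.1]
width: 0.0003
```

Run:
```python
from h import *
show("scene","s7",(220,190,380,330),4.25);show("top","t7",(200,130,400,290),3.75)
```

```text
(no output)
```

View pics/s7.png

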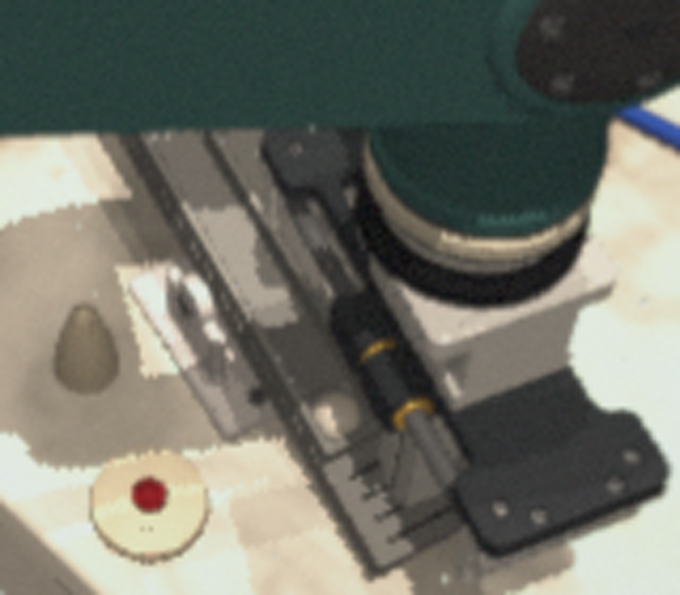

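>>> {"method": "step_arm", "body": {"motion": "0 -1 0 0 0 0 0;0 -3 0 0 0 0 0;0 -4 0 0 0 0 0;0 -3.5 0.2 1 0 0 0;0 0 0.3 3 0 0 0;0 0 0.4 3.5 0 0 0;0 0 0.4 3.5 0 0 0;0 0 0.4 3.5 0 0 0;0 0 0.4 3.5 0 0 0;0 0 0.4 3.5 0 0 0;0 0 0 0 0 0 0"}}

```text
time: 7.12
tool_pos: [0.4904, 0.0159, 0.14]
ee_rot: [0.001, 1.567, 1.175]
wrist_force: [-0.5, 0.1, 0.3]
width: 0.0002
```

Run:
```python
from h import *
o=robot.get_obs();print(o['time'],o['tool_pos'],o['wrist_force'])
show("scene","s8",(220,190,380,330),4.25);show("top","t8",(200,130,400,290),3.75)
```

```text
7.1167 [0.49041244 0.0158984  0.13995898] [-0.53176591  0.06248223  0.33546321]
```

View pics/s8.png

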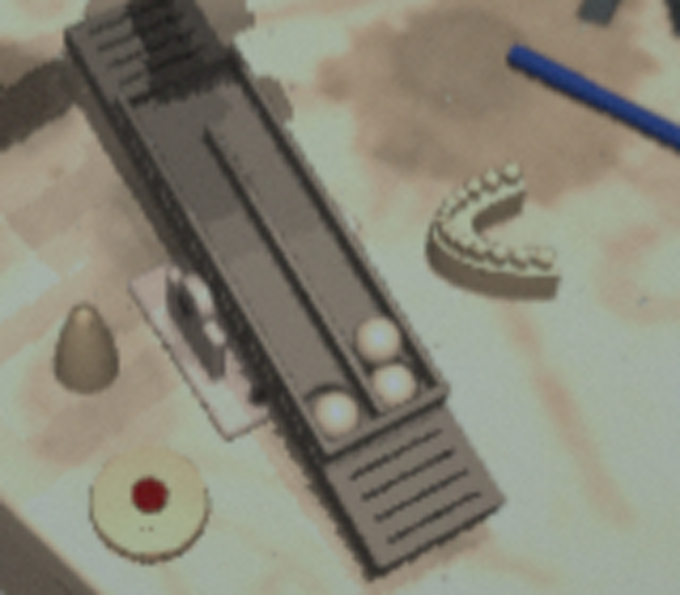

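View pics/t8.png

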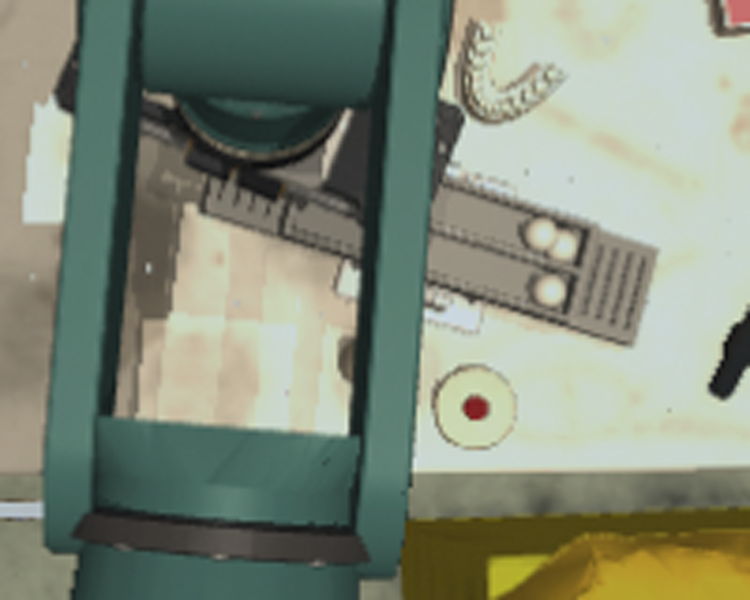

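>>> {"method": "step_arm", "body": {"motion": "0 1.5 0 0 0 0 0;0 2 0 0 0 0 0;0 1.5 0 0 0 0 0;0 1 0 0 0 0 0;0 0.6 0 0 0 0 0;0 0.6 0 0 0 0 0;0 0.5 0 0 0 0 0;0 0.5 0 0 0 0 0;0 0.5 0 0 0 0 0;0 0.5 0 0 0 0 0;0 0.4 0 0 0 0 0;0 0.4 0 0 0 0 0;0 0.4 0 0 0 0 0;0 0.3 0 0 0 0 0;0 0.3 0 0 0 0 0;0 0.2 0 0 0 0 0;0 0 0 0 0 0 0;0 0 0 0 0 0 0"}}

```text
time: 8.72
tool_pos: [0.4894, 0.0107, 0.0267]
ee_rot: [0.97, 1.57, 2.138]
wrist_force: [2.9, 3.3, -0.1]
width: 0.0005
```

Run:
```python
from h import *
o=robot.get_obs();print(o['time'],o['tool_pos'],o['wrist_force'])
show("scene","s9",(220,190,380,330),4.25);show("top","t9",(200,130,400,290),3.75)
```

```text
8.7167 [0.48941163 0.01072811 0.02672284] [ 2.86262756  3.29818492 -0.1049173 ]
```

View pics/s9.png

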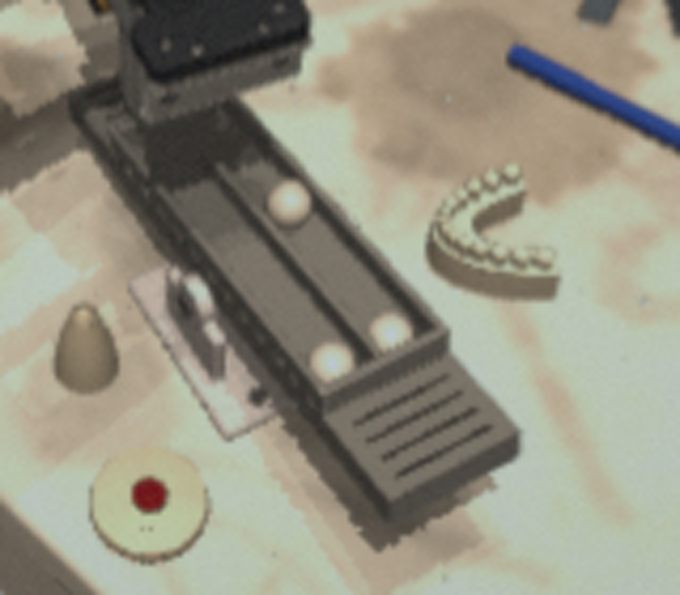

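>>> {"method": "step_arm", "body": {"motion": "0 0 0 0 0 0 0;0 0 0 0 0 0 0;0 0 0 0 0 0 0;0 0 0 0 0 0 0;0 0 0 0 0 0 0;0 0 0 0 0 0 0;0 0 0 0 0 0 0;0 0 0 0 0 0 0;0 0 0 0 0 0 0;0 0 0 0 0 0 0"}}

```text
time: 9.65
tool_pos: [0.4893, 0.0107, 0.0271]
ee_rot: [1.321, 1.57, 2.488]
wrist_force: [3.4, 2.6, -1.5]
width: 0.0003
```

Run:
```python
from h import *
o=robot.get_obs();print(o['time'],o['tool_pos'],o['wrist_force'],o['ee_rot'])
show("scene","s10",(200,150,360,290),4.25)
```

```text
9.65 [0.48933478 0.01066191 0.02706765] [ 3.40092023  2.59583287 -1.45033159] [1.32052664 1.57029701 2.4875392 ]
```

View pics/s10.png

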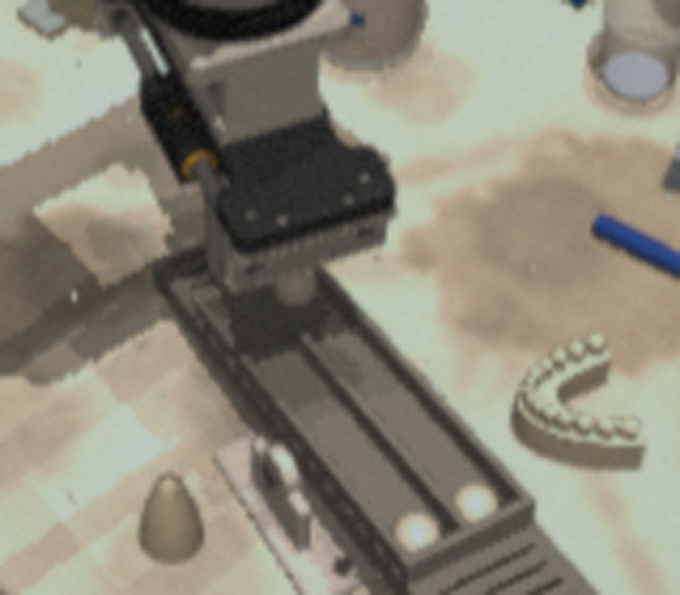

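>>> {"method": "step_arm", "body": {"motion": "0 -0.5 0 0 0 0 0;0 -1 0 0 0 0 0;0 -1 0 0 0 0 0;0 -1 0 0 0 0 0;0 -2 0 0 0 0 0;0 -2 0 0 0 0 0;0 -3 0 0 0 0 0;0 -3 0 0 0 0 0;0 0 2 3 0 0 0;0 0 2 3 0 0 0;0 0 2 3 0 0 0;0 0 2 3 0 0 0;0 0 2 3 0 0 0;0 0 2 3 0 0 0;0 0 2 3 0 0 0;0 0 0 0 0 0 0;0 0 0 0 0 0 0"}}

```text
time: 11.12
tool_pos: [0.4431, 0.2595, 0.1635]
ee_rot: [-1.649, 1.569, -0.479]
wrist_force: [-0.2, -0.7, 0.3]
width: 0.0007
```

Run:
```python
from h import *
o=robot.get_obs();print(o['time'],o['tool_pos'],o['wrist_force'],o['ee_rot'])
show("scene","s11",(220,190,360,330),4.25);show("top","t11",(200,130,400,290),3.75)
```

```text
11.1167 [0.4430889  0.2595182  0.16348742] [-0.21519523 -0.67480734  0.28928649] [-1.64896613  1.56894363 -0.47873521]
```

View pics/s11.png

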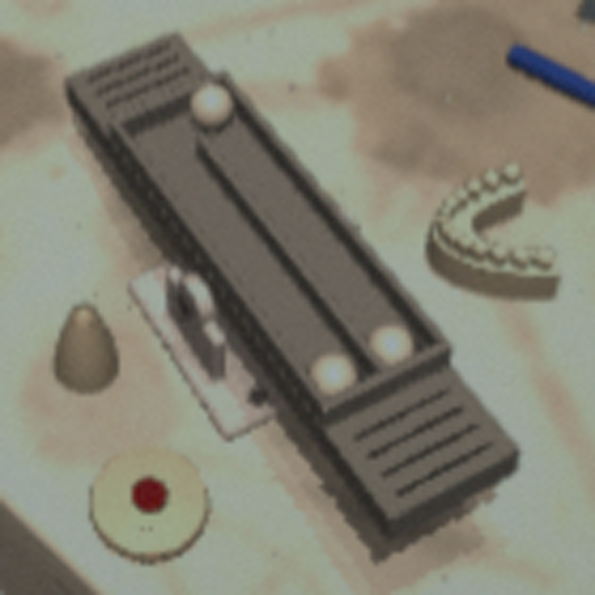

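View pics/t11.png

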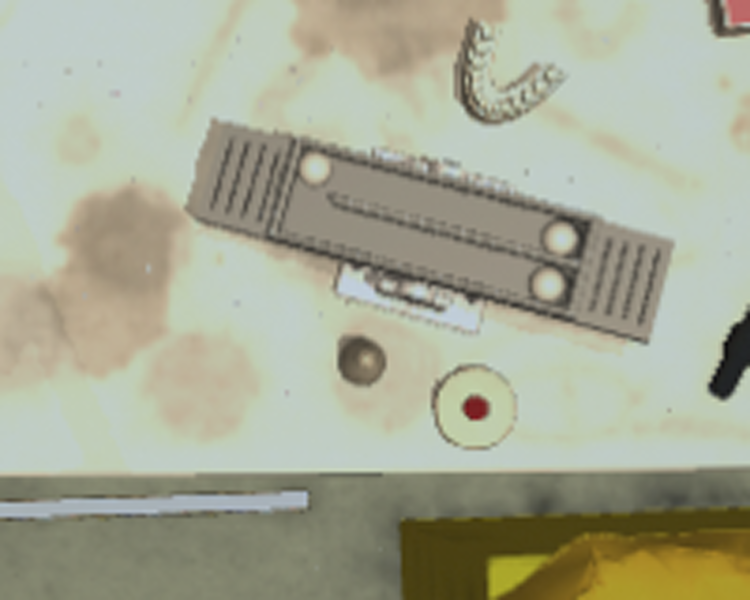

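Run:
```python
from h import *
o=robot.get_obs();M=R.from_euler('xyz',o['ee_rot']).as_matrix();print(M.round(3))
print("tool cm",100*M.T@(np.array([.494,.022,.10])-o['tool_pos']))
```

```text
[[ 0.001 -0.919  0.393]
 [-0.001  0.393  0.919]
 [-1.    -0.002 -0.   ]]
tool cm [  6.33882558 -13.88845357 -19.69245764]
```

>>> {"method": "step_arm", "body": {"motion": "0 0 -2 -2.8 0 0 0;0 0 -2 -2.8 0 0 0;0 0 -2 -2.8 0 0 0;0 0 -2 -2.8 0 0 0;0 0 -2 -2.8 0 0 0;0 0 -2 -2.8 0 0 0;0 0 -2 -2.8 0 0 0;0 3 0 0 0 0 0;0 3 0 0 0 0 0;0 1.5 0 0 0 0 0;0 1 0 0 0 0 0;0 1 0 0 0 0 0;0 1 0 0 0 0 0;0 0.7 0 0 0 0 0;0 0.6 0 0 0 0 0;0 0.5 0 0 0 0 0;0 0.5 0 0 0 0 0;0 0 0 0 0 0 0;0 0 0 0 0 0 0"}}

```text
time: 12.8
tool_pos: [0.4951, 0.0235, 0.0343]
ee_rot: [-1.19, 1.571, -0.023]
wrist_force: [-0.6, 0.5, -0.7]
width: 0.0009
```

Run:
```python
from h import *
o=robot.get_obs();print(o['time'],o['tool_pos'],o['wrist_force'],o['ee_rot'])
show("scene","s12",(220,190,360,330),4.25);show("scene","s12b",(180,130,340,250),4.25)
```

```text
12.8 [0.49511246 0.02353023 0.03425043] [-0.61750727  0.4993992  -0.72969801] [-1.19021004  1.57068908 -0.02288071]
```

View pics/s12.png

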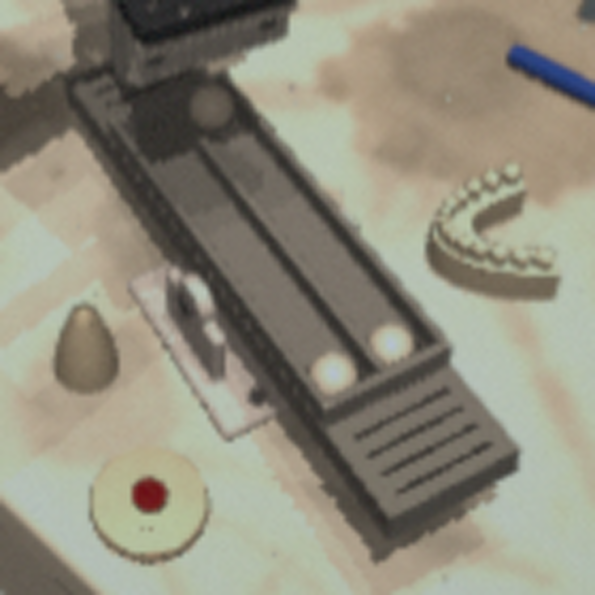

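View pics/s12b.png

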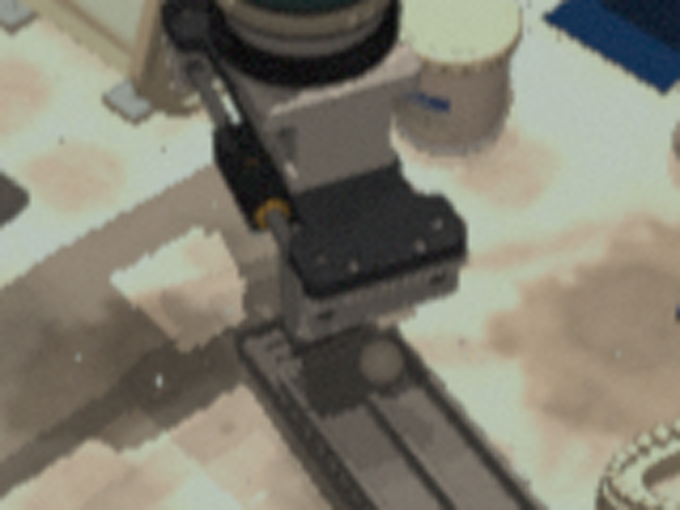

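>>> {"method": "step_arm", "body": {"motion": "0 0.3 0 0 0 0 0;0 0.3 0 0 0 0 0;0 0.3 0 0 0 0 0;0 0 0 0 0 0 0;0 0 0 0 0 0 0"}}

```text
time: 13.32
tool_pos: [0.4949, 0.0235, 0.0249]
ee_rot: [1.287, 1.57, 2.454]
wrist_force: [0.8, 0.3, 0.3]
width: 0.0003
```

Run:
```python
from h import *
o=robot.get_obs();print(o['time'],o['tool_pos'],o['wrist_force'])
show("scene","s13",(220,190,360,330),4.25)
```

```text
13.3167 [0.49485204 0.02351166 0.02488381] [0.82735342 0.34626253 0.27046274]
```

View pics/s13.png

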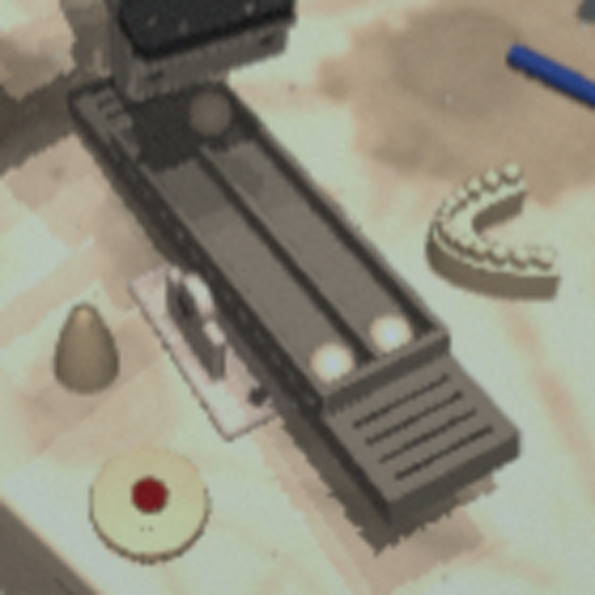

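>>> {"method": "step_arm", "body": {"motion": "0 0.2 0 0 0 0 0;0 0 0 0 0 0 0;0 0 0 0 0 0 0"}}

```text
time: 13.62
tool_pos: [0.4948, 0.0235, 0.023]
ee_rot: [1.58, 1.57, 2.747]
wrist_force: [-0.4, 0.1, -0.1]
width: 0.0003
```

>>> {"method": "step_arm", "body": {"motion": "0 -0.3 0 0 0 0 0;0 -0.5 0 0 0 0 0;0 -0.7 0 0 0 0 0;0 -1 0 0 0 0 0;0 -1 0 0 0 0 0;0 -2 0 0 0 0 0;0 -3 0 0 0 0 0;0 -3 0 0 0 0 0;0 -2 0 0 0 0 0;0 0 2 3 0 0 0;0 0 2 3 0 0 0;0 0 2 3 0 0 0;0 0 2 3 0 0 0;0 0 2 3 0 0 0;0 0 2 3 0 0 0;0 0 2 3 0 0 0;0 0 0 0 0 0 0;0 0 0 0 0 0 0"}}

```text
time: 15.12
tool_pos: [0.4484, 0.2731, 0.1592]
ee_rot: [-0.95, 1.57, 0.221]
wrist_force: [-0.1, -0.5, -0.6]
width: 0.0006
```

Run:
```python
from h import *
o=robot.get_obs();print(o['time'],o['tool_pos'],o['wrist_force'])
show("scene","s14",(220,190,360,330),4.25);show("top","t14",(200,130,400,290),3.75)
```

```text
15.1167 [0.44840221 0.27307452 0.15924464] [-0.11931205 -0.52966489 -0.61120621]
```

View pics/s14.png

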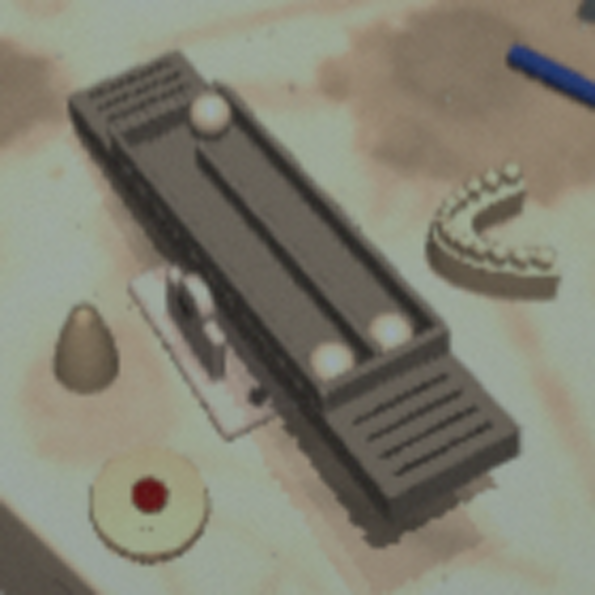

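View pics/t14.png

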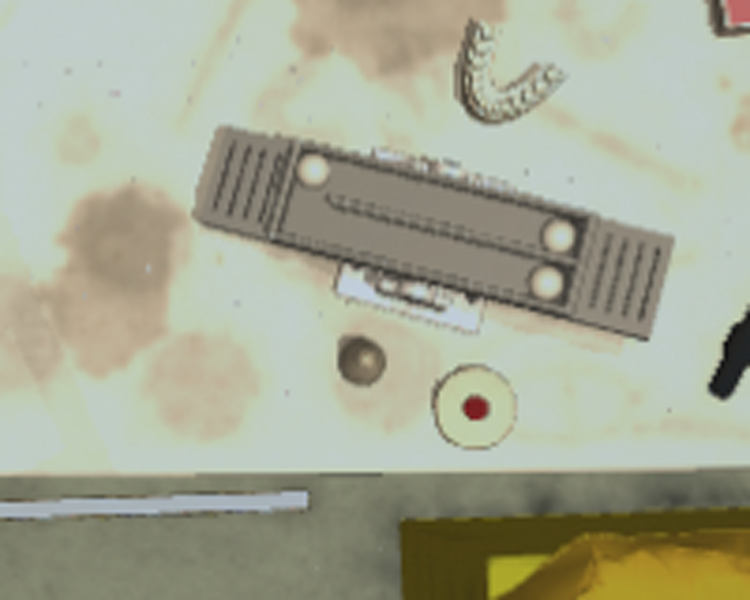

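The board is back at its starting tilt: its corners match the first pictures. The spare ball is in the channel at (313,170) in the top crop, and the other two are in the pockets at (559,237) and (547,283).

```bash
python3 -c "
from bench import robot
print(robot.close_job())"
```

```text
the job is handed in; nothing more can be done
None
```

The job is done and handed in at about 15 s. Two balls lie in the pockets, the spare is back in the channel, and the board is tipped fully back towards the channel.

- **What I did:** With the gripper shut, I pressed the pocket tab until the balls rolled down. The pictures showed one ball in each pocket and the spare behind one of them. I then pressed the channel tab to tip the board back. The balls moved only by the tilting.
- **What went wrong:** On the first tip back, the fingers rubbed against the tray's end wall with about 4 N sideways. Lifting them dragged the board part-way back up, to roughly -0.13 rad. I pressed again 12 mm further out along the tab and lifted clear without moving the board.
- **Last checks:** In both cameras the board's corners matched the first pictures, which is the stop within what I could read. The arm was clear of everything, and the wrist force was below 1 N.
- **What disagreed:** The reported tool height while pressing was 25–30 mm lower than the tab height and the stated fingertip length would give. I found no reason for this, so I went by the pictures and the wrist force to judge how far to press. The wrist force never showed the expected 2 N press or the stop.

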